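# Fill the numbered pockets of the presentation stand in order

## Task

The pockets of the round wooden stand are numbered by the brass studs on its rim, and pocket one already has its box. Carry on in order: first seat the loose short brown box in pocket two, let go of it, then seat the tall brown box in pocket three. Set each box down gently, upright and flat on the pocket floor, without dropping or tipping it, and leave the box in pocket one and everything else on the counter undisturbed.

Things in the scene. Friction and masses are not known exactly. Their poses are not given: they have to be found in the camera images.
- stand: round dark-wood stand, 300 mm across, 12 mm high, fixed (does not turn), turned up to 70 degrees either way. Three framed pockets 120 degrees apart, centres 78 mm from its axis, numbered by low brass studs (14 mm wide, 5 mm high) on the rim outside each: one, two or three. Brass boss 7 mm high at the centre. Origin: centre of underside, z up; x points to pocket one; two and three follow anticlockwise from above.
- pocket_1: pocket with one stud on the rim: square well 70 x 70 mm inside, framed by light-wood walls 5 mm thick and 12 mm high, cork-coloured floor. Origin: centre of its floor (12 mm above the counter). x points outward from the stand's centre, towards its studs; z up; the inner sides are parallel to x and y. Already holds a short box.
- pocket_2: pocket with two studs on the rim: square well 70 x 70 mm inside, framed by light-wood walls 5 mm thick and 12 mm high, cork-coloured floor. Origin: centre of its floor (12 mm above the counter). x points outward from the stand's centre, towards its studs; z up; the inner sides are parallel to x and y. Empty at the start.
- pocket_3: pocket with three studs on the rim: square well 70 x 70 mm inside, framed by light-wood walls 5 mm thick and 12 mm high, cork-coloured floor. Origin: centre of its floor (12 mm above the counter). x points outward from the stand's centre, towards its studs; z up; the inner sides are parallel to x and y. Empty at the start.
- box_first: short dark-brown closed card gift box, 56 (x) x 62 (y) x 50 (z) mm, that stands in pocket one; it stays there. Origin: centre of its underside, z up.
- box_short: short dark-brown closed card gift box, 56 (x) x 62 (y) x 50 (z) mm, about 0.1 kg, loose on the counter; goes into pocket two. Same look as the one in pocket one. Origin: centre of its underside, z up. It is rigid, its lid does not come off, and it fits the pocket in any quarter turn.
- box_tall: tall dark-brown closed card gift box, 56 (x) x 62 (y) x 68 (z) mm, about 0.1 kg, loose on the counter; goes into pocket three. Origin: centre of its underside, z up. Rigid, its lid does not come off, and it fits the pocket in any quarter turn.
- ballotin_b: dark-brown gift box with a cream ribbon bow, 61 x 86 x 63 mm, behind the loose boxes; bystander. Origin: centre of its underside.
- ballotin_c: light grey-blue gift box with a brown ribbon bow, 69 x 101 x 58 mm, behind the loose boxes; bystander. Origin: centre of its underside.
- ballotin_d: plain orange gift box, 69 x 110 x 55 mm, behind the loose boxes; bystander. Origin: centre of its underside.
- jar: glass jar with wooden stopper, 63 mm across, 85 mm high, at the back left beyond the stand; bystander. Origin: centre of its underside.
There are look-alikes about, which are no part of the job. Leave any turquoise look-alike of the box_short alone.

How it is judged:
By the outcome, as a careful person would: the job done as asked, in the order asked, and still so for the second after the job is handed in, with the robot touching nothing.
It also fails if it takes over 58 s, if anything falls off the work surface, if the arm or the gripper's body presses on something with over 40 N, if the wrist force passes 120 N, or if a joint passes its speed limit or range.

## Robot

A 6-joint arm with a two-finger parallel gripper is mounted at the origin on a cart in front of the work surface, level with it; the furniture and walls round the work are solid. World frame = base frame: x ahead of the robot, y to its left, z up, the work surface at z = 0. Lengths are in m, angles in rad, forces in N, time in s.
With the tool pointing down it reaches from about 0.375 to 0.9 m from the base axis. Payload 3.1 kg.
Tool frame: the origin (TCP) lies between the finger pads; the fingertips stand 22 mm ahead of it and the grasp point (between the pads) lies 3 mm ahead of it; z points along the fingers, y is the direction in which the jaws open and shut (so a half turn about z gives the same grasp; the last joint's range is limited). The gripper opens to 87 mm and grips with 3 to 60 N. Pads are 19 mm wide; open, the fingers measure 117 mm over their backs; the gripper's body (75 mm by 190 mm) begins 51 mm behind the grasp point.
Start: joints at [1.103, 0.527, 1.433, -0, 1.181, -0.178], TCP at [0.179, 0.599, 0.245] pointing down, gripper open.
Joint ranges: [-3.08, 3.08], [-0.75, 2.2], [0.22, 2.44], [-1.43, 4.57], [0, 2.65], [-2.85, 2.85]. Speed limits (rad/s): [2.79, 2.79, 3.14, 3.14, 3.14, 3.14].

## Interface

Orientations are given as a unit quaternion [x, y, z, w].
In Python, from rig import get_obs, camera, get_calibration, hand_in, search_frame gives the robot as it stands.
- The arm moves only by the shell command python3 -m jog 'ROWS' [FORCE]. ROWS is JSON, a list of rows, each an object with "grip": the closure in counts, from 0 (fully open) to 255 (shut); "travel": the shift along the world's x, y, z in cm, a list of three; "twist": the turn about the world's z in degrees. A call has 1 to 8 rows; each row shifts and turns the commanded pose from where the row before left it; what a row does not reach is not made up. A row lasts 1/10 s, in which the tool goes at most 50 mm and 8.59 degrees, less where a joint would pass 70% of its speed; a pose out of reach is approached as far as the arm can. A call is refused whole if a number of a shift passes 5 or a number of a turn 8.59, either way. A call with a gripper value outside its range is refused whole. The fingers move at their own pace and stop on an object; FORCE is the grip in N (left out, the last holds). Time passes only in rows, so rows that do not move let the fingers close. It gives the time, the measured TCP pose, the force and the opening at its end, in the units of the state.
- get_obs(): the state, without advancing time (a new reading comes with each control period).
- camera(name): name is "scene" or "top" or "wrist"; returns the picture (400x640x3 uint8, red, green, blue); there is no depth.
- get_calibration(name): a dict with "fx", "fy", "cx", "cy" (pixels), "k1" (the pictures are not rectified: a ray, as slopes to the right and down, at radius r is drawn at 1 + k1 r^2 times it, then the intrinsics apply), "R" (3x3) and "t" (3): a world point X has camera coordinates R X + t; the wrist camera has in their place "T_tool_cam" (4x4, takes a point from camera to tool coordinates, whose origin is the TCP and whose axes are the flange's). Camera axes: x right, y down, z forward; pixel columns grow to the right and rows downward; lengths in m; the calibration is good to about 2 mm. A picture is of the moment at which its call begins: read the wrist's pose just before it. get_calibration takes no time and is no camera call.
- hand_in(): hands the job in, once; it reports no verdict.
Trained networks look in the newest picture that a camera, given by its name, has taken for a name from the list of things; names that differ only in an ending like _2 or _b are one class to them, and where a whole thing is asked for, a point or a joint stands for the part that bears it (a point fixed in the world has none). Each returns a list of dicts, best first, with "p" (0 to 1); they miss things now and then, are a little off and sometimes report something else, mostly with a low value. They report only what shows in the picture. A call takes as long as a camera call. They do not tell look-alikes from the thing itself.
- search_frame(target, camera): "at" ([x, y, z] in m, in world coordinates, good to about 4 mm: the middle of the surface that is visible of it).
The state is a dict: "time": time; "q": joint angles; "joint_velocities": joint speeds; "joint_torque": joint torques, N m; "position": TCP position; "tool_rot": TCP orientation; "ft_force": force on the tool from outside, world axes, zero at the start; "moment": the same for the moment, N m; "grip_width": finger opening in m.
Only numpy, scipy, OpenCV 4.12 (cv2) and the standard library are available. Lean on these libraries where they do the work, as an engineer would, in place of code of your own. Each camera call takes 0.05 s, during which the arm holds its last target. There are 200 camera calls.

## Working session

There is one attempt and no reset: what is moved stays moved. The work goes in short steps, Python scripts to look and compute and a shell command to move; the robot and the scene stay as the last step left them, time stands still between calls to the robot, and variables do not carry over. Pictures are saved under pics/ and viewed, about 8 in all and at most 12, crops included, and the job is handed in when it is done.

```bash
mkdir -p pics; cat > h.py <<'E'
import numpy as np,cv2
from rig import *
def snap(n,f):
    im=camera(n); cv2.imwrite('pics/'+f,im[:,:,::-1]); return im
def proj(n,X):
    c=get_calibration(n);p=np.array(c['R'])@np.array(X)+np.array(c['t']);s=p[:2]/p[2];s=s*(1+c['k1']*(s@s))
    return np.array([c['fx']*s[0]+c['cx'],c['fy']*s[1]+c['cy']])
def unproj(n,uv,z):
    c=get_calibration(n);d=np.array([(uv[0]-c['cx'])/c['fx'],(uv[1]-c['cy'])/c['fy']]);s=d.copy()
    for _ in range(20): s=d/(1+c['k1']*(s@s))
    if n=='wrist':
        from scipy.spatial.transform import Rotation as Ro
        o=get_obs();T=np.eye(4);T[:3,:3]=Ro.from_quat(o['tool_rot']).as_matrix();T[:3,3]=o['position'];T=T@np.array(c['T_tool_cam']);R=T[:3,:3];C=T[:3,3]
    else:
        R=np.array(c['R']).T;C=-R@np.array(c['t'])
    r=R@np.array([*s,1]);return C+r*(z-C[2])/r[2]
E
python3 - <<'E'
from h import *
snap('top','t0.png');
for n in ['stand','pocket_1','box_short','box_tall','ballotin_b']:
    print(n,[(np.round(d['at'],3).tolist(),round(d['p'],2),np.round(proj('top',d['at'])).tolist()) for d in search_frame(n,'top')])
snap('scene','s0.png'); o=get_obs();print(o['time'],o['tool_rot'])
E
```

```text
stand [([0.492, 0.221, 0.013], 0.59, [266.0, 214.0])]
pocket_1 [([0.552, 0.279, 0.013], 0.94, [248.0, 193.0]), ([0.523, 0.133, 0.016], 0.81, [296.0, 204.0]), ([0.422, 0.226, 0.013], 0.78, [263.0, 237.0])]
box_short [([0.395, -0.207, 0.048], 0.82, [412.0, 251.0]), ([0.427, -0.317, 0.049], 0.8, [451.0, 241.0])]
box_tall [([0.469, -0.098, 0.066], 0.79, [375.0, 223.0]), ([0.521, 0.127, 0.016], 0.29, [298.0, 205.0])]
ballotin_b [([0.593, -0.23, 0.043], 0.92, [420.0, 182.0]), ([0.606, -0.107, 0.046], 0.64, [378.0, 177.0]), ([0.608, -0.355, 0.056], 0.63, [464.0, 178.0])]
0.35 [ 1.44417206e-01  9.89516849e-01 -2.56624631e-04 -1.02819897e-04]
```

View pics/t0.png

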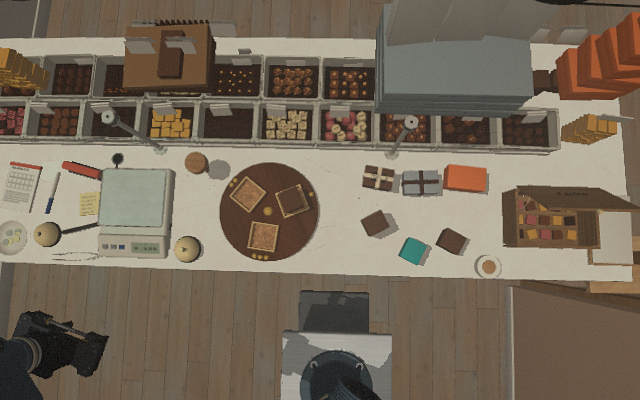

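View pics/s0.png

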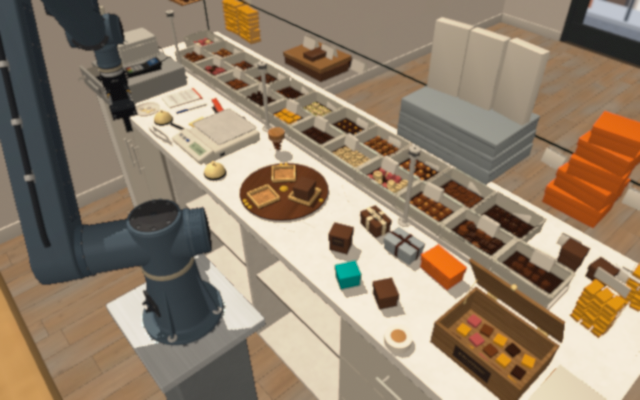

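```bash
python3 - <<'E'
from h import *
im=cv2.imread('pics/t0.png')
a=cv2.resize(im[155:265,215:325],None,fx=5,fy=5,interpolation=2)[:,:]
b=cv2.resize(im[200:275,355:475],None,fx=5,fy=5,interpolation=2)
out=np.zeros((960,600,3),np.uint8);
a=cv2.resize(im[155:265,215:325],(400,400),interpolation=2);b=cv2.resize(im[200:300,355:455+0],(400,400),interpolation=2);b2=cv2.resize(im[200:300,375:475],(400,400),interpolation=2)
cv2.imwrite('pics/c0.png',np.hstack([a,b2]))
def rect(mask,z,off):
    cs,_=cv2.findContours(mask,0,2);c=max(cs,key=cv2.contourArea)
    P=np.array([unproj('top',p[0]+off,z)[:2]*1000 for p in c],np.float32);return cv2.minAreaRect(P),len(c)
# brown box masks
for nm,(u,v),z in [('short',(451,241),.05),('tall',(375,223),.068)]:
    w=im[v-22:v+22,u-22:u+22].astype(int); print(nm,'center pix',w[20:25,20:25].mean((0,1)))
    g=w.max(2); hsv=cv2.cvtColor(w.astype(np.uint8),cv2.COLOR_BGR2HSV)
    print(g[10:36:2,8:38:2])
print(get_calibration('top'))
E
```

```text
short center pix [53.28 66.88 88.08]
[[190 187 192 126  74  82  89 160 194 184 190 186 187 188 189]
 [191 191 190  60  70  93  90  85  91 153 194 188 189 188 186]
 [189 188  64  68  90  89  90  90  85  83  90 181 191 192 189]
 [192 154  65  72  87  90  90  88  91  86  85  78  94 199 189]
 [190  57  67  87  90  87  89  86  87  86  88  88  80  78 103]
 [156  63  74  87  84  90  89  88  87  87  86  86  85  84  83]
 [ 64  66  91  90  89  89  89  86  84  90  84  88  83  82 110]
 [ 62  79  91  90  90  90  87  88  86  85  86  86  83  77 130]
 [ 76  59  91  92  92  90  92  88  91  92  88  85  84 113 125]
 [194 192  73  58  89  88  86  88  84  89  87  82  86 131 125]
 [191 188 192 183  46  63  94  86  91  87  86  82 115 129 125]
 [192 190 189 188 196 141  54  73  88  86  86  92 133 124 191]
 [191 188 188 190 187 188 199 143  68  80  86 116 132 168 189]]
tall center pix [55.12 68.   88.52]
[[188 189 190 186 191 188 189 160 116  88  85 197 190 187 189]
 [189 192 189 185 190 158 114  89  85  86  87 133 145 141 145]
 [189 188 193 159 117  91  87  88  88  86  82  87 130 131 128]
 [191 194 126  91 
[... 246 characters left out ...]
3  92  91  88  93  85  88  84  89  87  90  85  93]
 [191 145  78  92  90  88  88  88  87  89  87  89  85  99 120]
 [189 192  82  89  91  91  87  92  88  90  91  75 119 132 128]
 [188 190 145  71  94  89  91  88  86  77 114 126 130 128 127]
 [190 186 193  76  87  92  92  79 118 129 127 131 130 128 127]
 [185 188 190 141  71  85 117 127 131 129 128 129 124 120 184]]
{'fx': 363.76687954613124, 'fy': 363.76687954613124, 'cx': 321.8573620113111, 'cy': 200.74413748171028, 'k1': -0.036811641631289305, 'R': array([[ 0.02985133, -0.99931219, -0.02200099],
       [-0.99191128, -0.02689914, -0.1240502 ],
       [ 0.12337307,  0.02552609, -0.99203201]]), 't': array([0.03938123, 0.53419305, 1.03258272])}
```

View pics/c0.png

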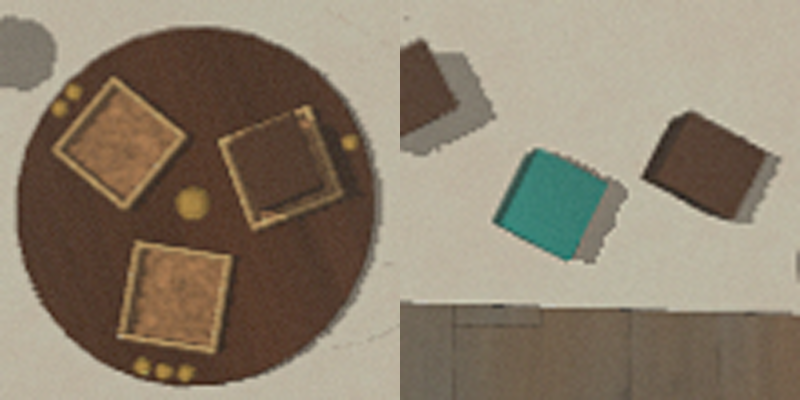

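```bash
python3 - <<'E'
from h import *
im=cv2.imread('pics/t0.png')
f={2:[(112,78),(187,136),(124,210),(53,151)],3:[(135,240),(233,252),(216,353),(118,337)],1:[(218,141),(308,106),(343,195),(254,230)]}
cen={}
for k,v in f.items():
    P=np.array([unproj('top',np.array(p)/3.636+[215,155]-.36,.024)[:2] for p in v]);cen[k]=P.mean(0)
    r=cv2.minAreaRect((P*1000).astype(np.float32)); print(k,P.mean(0).round(4),r)
c=sum(cen.values())/3;print('centre',c.round(4))
a=[np.degrees(np.arctan2(*(cen[k]-c)[::-1]))-120*(k-1) for k in (1,2,3)];print(a,[np.linalg.norm(cen[k]-c) for k in cen])
for nm,(u,v),z in [('short',(451,241),.05),('tall',(375,223),.068)]:
    w=im[v-25:v+25,u-25:u+25];g=cv2.medianBlur(w.max(2),3)
    m=((g>77)&(g<108)).astype(np.uint8);m=cv2.morphologyEx(m,cv2.MORPH_OPEN,np.ones((5,5)))
    cs,_=cv2.findContours(m,0,1);cc=max(cs,key=cv2.contourArea)
    P=np.array([unproj('top',p[0]+[u-25,v-25],z)[:2]*1000 for p in cc],np.float32);print(nm,cv2.minAreaRect(P))
print(get_calibration('wrist')['T_tool_cam'])
E
```

```text
2 [0.5479 0.2777] ((547.3490600585938, 277.34539794921875), (79.79480743408203, 78.98304748535156), 53.81599426269531)
3 [0.4255 0.2249] ((426.0626220703125, 224.8713836669922), (80.67306518554688, 82.07966613769531), 82.89575958251953)
1 [0.5315 0.1438] ((531.4244384765625, 144.16424560546875), (79.28695678710938, 79.00154113769531), 23.3033504486084)
centre [0.5017 0.2155]
[np.float64(-67.37135307973823), np.float64(-66.65426860006008), np.float64(-67.07052493604894)] [np.float64(0.07754889741791166), np.float64(0.07675088496517218), np.float64(0.07763784910651358)]
short ((425.08319091796875, -319.7155456542969), (60.10847473144531, 57.58930969238281), 62.91348648071289)
tall ((469.5009765625, -96.87199401855469), (52.46605682373047, 64.63008117675781), 27.959667205810547)
[[ 2.11033217e-04 -9.64059614e-01 -2.65685934e-01  7.20382499e-02]
 [ 9.99999970e-01  2.37256807e-04 -6.66068201e-05 -1.47332012e-03]
 [ 1.27248742e-04 -2.65685912e-01  9.64059635e-01 -1.39154899e-01]
 [ 0.00000000e+00  0.00000000e+00  0.00000000e+00  1.00000000e+00]]
```

```bash
python3 -m jog '[{"grip":0,"travel":[3,-4,0],"twist":-5},{"grip":0,"travel":[3,-4,0],"twist":-5},{"grip":0,"travel":[3,-4,0],"twist":0},{"grip":0,"travel":[3,-4,0],"twist":0},{"grip":0,"travel":[3,-4,0],"twist":0},{"grip":0,"travel":[3,-4,0],"twist":0},{"grip":0,"travel":[3,-4,0],"twist":0},{"grip":0,"travel":[3,-4,0],"twist":0}]'
python3 -m jog '[{"grip":0,"travel":[0,-5,0],"twist":0},{"grip":0,"travel":[0,-5,0],"twist":0},{"grip":0,"travel":[0,-5,0],"twist":0},{"grip":0,"travel":[0,-5,0],"twist":0},{"grip":0,"travel":[0,-5,0],"twist":0},{"grip":0,"travel":[0,-5,0],"twist":0},{"grip":0,"travel":[0,-5,0],"twist":0},{"grip":0,"travel":[0,-5,0],"twist":0}]'
python3 -m jog '[{"grip":0,"travel":[0,-5,0],"twist":0},{"grip":0,"travel":[0,-5,0],"twist":0},{"grip":0,"travel":[0,-5,0],"twist":0},{"grip":0,"travel":[0,-5,0],"twist":0},{"grip":0,"travel":[0,0,-2],"twist":0},{"grip":0,"travel":[0,0,0],"twist":0},{"grip":0,"travel":[0,0,0],"twist":0}]'
python3 - <<'E'
from h import *
o=get_obs();im=snap('wrist','w0.png');print(o['q'],o['position'],o['tool_rot'])
print([(np.round(d['at'],3).tolist(),d['p']) for d in search_frame('box_short','wrist')])
E
```

```text
time: 1.15
position: [0.4196, 0.2773, 0.2448]
tool_rot: [0.23, 0.973, 0.0, 0.0]
ft_force: [0.0, 0.9, 0.9]
grip_width: 0.0872
time: 1.95
position: [0.4183, -0.1232, 0.2449]
tool_rot: [0.23, 0.973, -0.0, 0.001]
ft_force: [1.6, -0.1, 0.2]
grip_width: 0.0872
time: 2.65
position: [0.418, -0.3201, 0.2242]
tool_rot: [0.23, 0.973, 0.001, -0.001]
ft_force: [-0.1, 0.3, 0.0]
grip_width: 0.0874
[-8.66113193e-01  4.23631859e-01  1.69932475e+00  2.36141117e-04
  1.02132709e+00 -1.97269908e+00] [ 0.41795324 -0.32008205  0.22415952] [ 2.30086730e-01  9.73169192e-01  8.78115609e-04 -1.02443725e-03]
[([0.391, -0.213, 0.051], 0.94), ([0.427, -0.315, 0.054], 0.72), ([0.58, -0.1, 0.034], 0.37)]
```

View pics/w0.png

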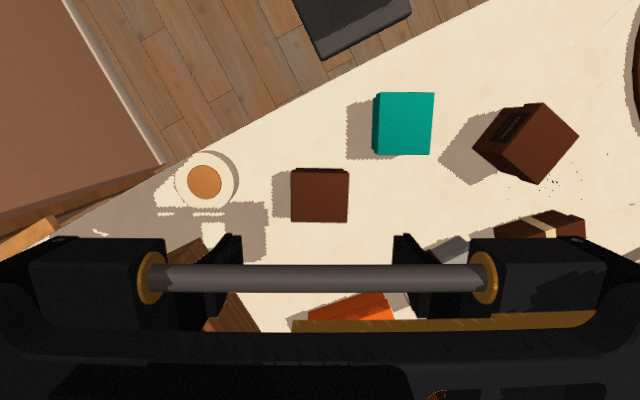

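```bash
python3 - <<'E'
from h import *
im=cv2.imread('pics/w0.png')
g=im[160:232:2,320].max(1);print(g);print(im[196,282:358:2].max(1))
w=im[155:235,275:365];gg=cv2.medianBlur(w.max(2),3);m=(gg<110).astype(np.uint8);m=cv2.morphologyEx(m,cv2.MORPH_OPEN,np.ones((5,5)))
cs,_=cv2.findContours(m,0,1);cc=max(cs,key=cv2.contourArea);print(cv2.boundingRect(cc),np.median(w[40:45,40:45],(0,1)))
P=np.array([unproj('wrist',p[0]+[275,155],.05)[:2]*1000 for p in cc],np.float32);print(cv2.minAreaRect(P))
for p in [(320,196),(292,171),(349,171),(349,222),(291,221)]: print(unproj('wrist',p,.05))
E
```

```text
[237 237 237 236 116  34  57  91  92  92  89  91  91  92  90  90  91  89
  87  88  86  89  88  87  84  83  82  82  83  80  83 163 237 236 236 236]
[155 156 154 155 127  86  84  86  86  86  85  88  88  86  89  88  87  91
  89  87  90  89  90  89  88  88  89  92  89  88  91  90  91 181 236 236
 237 236]
(15, 13, 59, 54) [23. 45. 88.]
((423.3761901855469, -321.773193359375), (60.955963134765625, 57.95504379272461), 63.46561813354492)
[ 0.42476865 -0.32111705  0.05      ]
[ 0.38774516 -0.3352899   0.05      ]
[ 0.41422532 -0.28219077  0.05      ]
[ 0.46500411 -0.30579374  0.05      ]
[ 0.43577989 -0.36179983  0.05      ]
```

```bash
python3 -m jog '[{"grip":0,"travel":[0.7,0,-4],"twist":0},{"grip":0,"travel":[0,0,-4],"twist":0},{"grip":0,"travel":[0,0,-4],"twist":0},{"grip":0,"travel":[0,0,-3],"twist":0},{"grip":0,"travel":[0,0,-2],"twist":0},{"grip":0,"travel":[0,0,-1.6],"twist":0},{"grip":0,"travel":[0,0,0],"twist":0}]' 8
python3 -m jog '[{"grip":80,"travel":[0,0,0],"twist":0},{"grip":100,"travel":[0,0,0],"twist":0},{"grip":120,"travel":[0,0,0],"twist":0},{"grip":140,"travel":[0,0,0],"twist":0},{"grip":150,"travel":[0,0,0],"twist":0},{"grip":150,"travel":[0,0,0],"twist":0}]' 8
```

```text
time: 3.45
position: [0.4254, -0.3194, 0.0375]
tool_rot: [0.229, 0.973, 0.001, -0.001]
ft_force: [-0.3, 0.1, 0.2]
grip_width: 0.087
time: 4.05
position: [0.4259, -0.3214, 0.0394]
tool_rot: [0.23, 0.973, -0.0, 0.001]
ft_force: [0.2, 0.8, 5.6]
grip_width: 0.062
```

```bash
python3 -m jog '[{"grip":150,"travel":[0,0,1],"twist":0},{"grip":150,"travel":[0,0,2],"twist":0},{"grip":150,"travel":[0,0,3],"twist":0},{"grip":150,"travel":[0,0,4],"twist":0},{"grip":150,"travel":[0,0,2],"twist":0},{"grip":150,"travel":[0.35,1.7,0],"twist":0},{"grip":150,"travel":[0.6,2.9,0],"twist":0},{"grip":150,"travel":[0.95,4.6,0],"twist":0}]' 12
python3 -m jog '[{"grip":150,"travel":[0.95,4.6,0],"twist":0},{"grip":150,"travel":[0.95,4.6,0],"twist":0},{"grip":150,"travel":[0.95,4.6,0],"twist":-2.6},{"grip":150,"travel":[0.95,4.6,0],"twist":-2.6},{"grip":150,"travel":[0.95,4.6,0],"twist":-2.6},{"grip":150,"travel":[0.95,4.6,0],"twist":-2.6},{"grip":150,"travel":[0.95,4.6,0],"twist":0},{"grip":150,"travel":[0.95,4.6,0],"twist":0}]'
python3 -m jog '[{"grip":150,"travel":[0.95,4.6,0],"twist":0},{"grip":150,"travel":[0.95,4.6,0],"twist":0},{"grip":150,"travel":[0.95,4.6,0],"twist":0},{"grip":150,"travel":[0.6,2.9,0],"twist":0},{"grip":150,"travel":[0.35,1.7,0],"twist":0},{"grip":150,"travel":[0,0,0],"twist":0},{"grip":150,"travel":[0,0,0],"twist":0}]'
python3 - <<'E'
from h import *
o=get_obs();im=snap('wrist','w1.png');print(o['q'],o['position'],o['tool_rot'])
E
```

```text
time: 4.85
position: [0.4442, -0.2286, 0.1577]
tool_rot: [0.232, 0.973, 0.0, -0.0]
ft_force: [0.9, -0.6, -2.2]
grip_width: 0.0619
time: 5.65
position: [0.5182, 0.1418, 0.1569]
tool_rot: [0.317, 0.948, -0.001, -0.002]
ft_force: [1.8, -1.1, -0.1]
grip_width: 0.062
time: 6.35
position: [0.5563, 0.3228, 0.1567]
tool_rot: [0.317, 0.949, -0.002, -0.002]
ft_force: [-0.2, -1.1, -1.7]
grip_width: 0.0622
[ 3.52536649e-01  6.55620755e-01  1.45832197e+00 -4.65560801e-04
  1.03225080e+00 -5.73581818e-01] [0.55628046 0.32281196 0.15670812] [ 0.31667137  0.9485325  -0.00159312 -0.00167146]
```

View pics/w1.png

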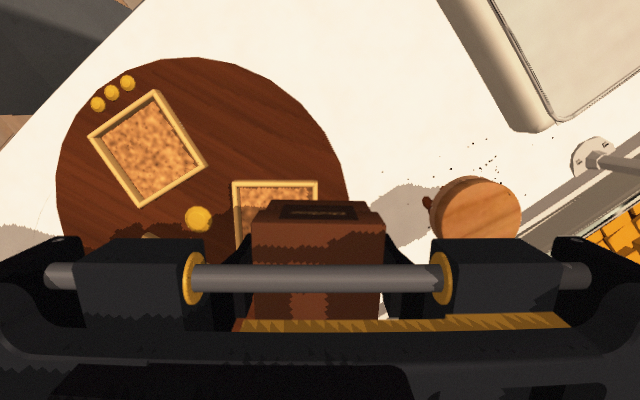

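```bash
python3 - <<'E'
from h import *
P=np.array([unproj('wrist',p,.024)[:2] for p in [(87,133),(156,90),(208,163),(141,208)]]);print('P3',P.mean(0),cv2.minAreaRect((P*1000).astype(np.float32)))
b=unproj('wrist',(198,218),.019)[:2];print('boss',b,'P3 dir',np.degrees(np.arctan2(*(P.mean(0)-b)[::-1])))
for p in [(232,181),(318,181)]: print('P2 corner',unproj('wrist',p,.024))
c=np.array([.5017,.2155]);a=np.radians(53);u=np.array([np.cos(a),np.sin(a)]);v=np.array([-u[1],u[0]]);q=c+.078*u
print('expected P2',q,[q+.04*(s*u+t*v) for s in(-1,1) for t in(-1,1)])
E
```

```text
P3 [0.42575345 0.22701382] ((424.1597900390625, 226.84034729003906), (80.84114837646484, 81.25202178955078), 84.63552856445312)
boss [0.50134587 0.21766784] P3 dir 172.9519186881112
P2 corner [0.49406825 0.2698735  0.024     ]
P2 corner [0.54135668 0.33263461 0.024     ]
expected P2 [0.54864157 0.27779357] [array([0.55651439, 0.22177555]), array([0.49262355, 0.26992075]), array([0.60465959, 0.28566639]), array([0.54076875, 0.33381159])]
```

```bash
python3 -m jog '[{"grip":150,"travel":[-0.4,-2.2,0],"twist":0},{"grip":150,"travel":[-0.4,-2.3,0],"twist":0},{"grip":150,"travel":[0,0,-3],"twist":0},{"grip":150,"travel":[0,0,-3],"twist":0},{"grip":150,"travel":[0,0,-1.5],"twist":0},{"grip":150,"travel":[0,0,0],"twist":0},{"grip":150,"travel":[0,0,0],"twist":0}]'
python3 - <<'E'
from h import *
from scipy.spatial.transform import Rotation as Ro
for _ in range(3):
    camera('wrist');o=get_obs();print(o['position'],Ro.from_quat(o['tool_rot']).as_euler('xyz',degrees=True),o['ft_force'])
im=snap('wrist','w2.png')
t=snap('top','t1.png');cv2.imwrite('pics/t1c.png',cv2.resize(t[155:265,215:325,::-1],None,fx=4,fy=4))
cv2.imwrite('pics/m.png',np.hstack([cv2.resize(cv2.imread('pics/w2.png'),(448,280)),cv2.resize(t[155:265,215:325,::-1],(280,280))]))
E
```

```text
time: 7.1
position: [0.5508, 0.2776, 0.0838]
tool_rot: [0.318, 0.948, -0.0, 0.0]
ft_force: [0.7, 0.4, -1.2]
grip_width: 0.0625
[0.55139404 0.27792604 0.084509  ] [1.79917066e+02 6.30978287e-02 1.42973933e+02] [ 0.29784659  0.26099366 -2.14423565]
[0.551609   0.27816426 0.08490361] [1.79876454e+02 9.31226629e-02 1.42992236e+02] [-0.62609907  0.09529242 -0.97607823]
[0.5515931  0.27827919 0.08501704] [1.79866703e+02 1.00238139e-01 1.43001436e+02] [ 0.17973083 -0.58281964 -2.05415162]
```

View pics/m.png

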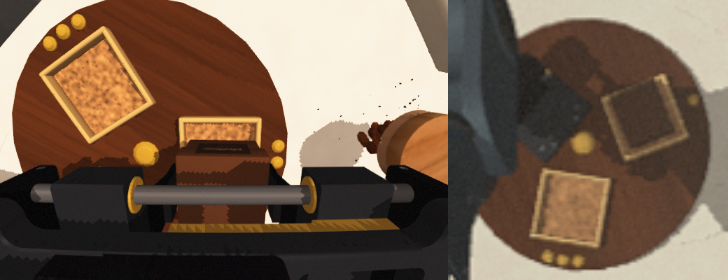

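```bash
python3 - <<'E'
from h import *
im=cv2.imread('pics/w2.png')
r=im[172:200,235:395].astype(int)
row=im[182,240:400];print(row[:,:].tolist()[0:30:2],'R',row.tolist()[110:150:2])
a=np.radians(53);u=np.array([np.cos(a),np.sin(a)]);v=np.array([-u[1],u[0]])
o=get_obs()
for n,p,z in [('c',(256,169),.024),('c',(374,169),.024),('boss',(146/.7,153/.7),.019)]:
    X=unproj('wrist',p,z)[:2];d=X-o['position'][:2];print(n,X,'along u',d@u,'v',d@v)
E
python3 - <<'E'
import cv2
im=cv2.imread('pics/w2.png');cv2.imwrite('pics/w2c.png',cv2.resize(im[150:330,220:420],None,fx=3,fy=3,interpolation=2))
E
```

```text
[[23, 45, 99], [27, 49, 102], [25, 47, 97], [25, 46, 97], [21, 43, 94], [17, 37, 78], [14, 25, 55], [12, 24, 56], [88, 168, 227], [110, 200, 247], [106, 197, 246], [76, 144, 206], [53, 103, 154], [79, 151, 231], [75, 144, 225]] R [[50, 98, 163], [63, 121, 194], [67, 129, 206], [77, 147, 227], [46, 88, 148], [50, 94, 154], [47, 91, 153], [37, 75, 114], [65, 122, 172], [99, 182, 238], [112, 203, 248], [96, 180, 236], [23, 47, 99], [23, 47, 95], [18, 43, 92], [21, 46, 92], [18, 42, 89], [21, 45, 90], [20, 42, 91], [18, 43, 91]]
c [0.49400479 0.26949361] along u -0.04150938053786224 v 0.0404810520901286
c [0.54101487 0.33188488] along u 0.03660987336180286 v 0.040485136247032205
boss [0.50073993 0.2182998 ] along u -0.07834127178298435 v 0.004292928828838765
```

View pics/w2c.png

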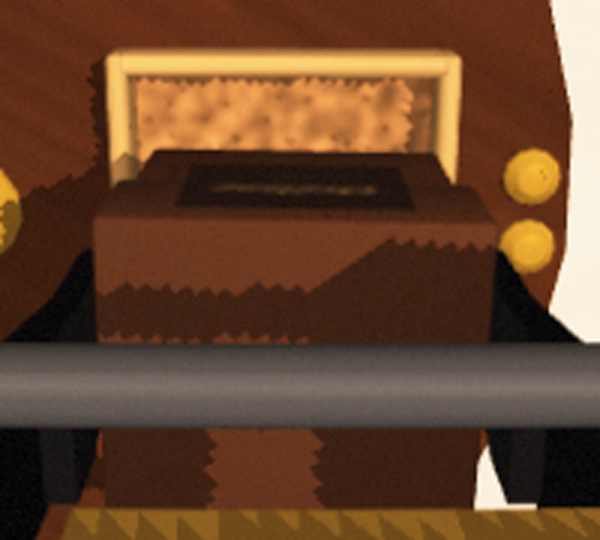

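```bash
python3 -m jog '[{"grip":150,"travel":[-0.24,-0.1,0],"twist":0},{"grip":150,"travel":[0,0,-1.5],"twist":0},{"grip":150,"travel":[0,0,-1],"twist":0},{"grip":150,"travel":[0,0,-0.4],"twist":0},{"grip":150,"travel":[0,0,0],"twist":0},{"grip":150,"travel":[0,0,0],"twist":0}]'
python3 -m jog '[{"grip":150,"travel":[0,0,-0.1],"twist":0},{"grip":150,"travel":[0,0,0],"twist":0},{"grip":150,"travel":[0,0,0],"twist":0}]'
python3 -m jog '[{"grip":150,"travel":[0,0,-0.1],"twist":0},{"grip":150,"travel":[0,0,0],"twist":0},{"grip":150,"travel":[0,0,0],"twist":0}]'
```

```text
time: 7.95
position: [0.5481, 0.2769, 0.0541]
tool_rot: [0.317, 0.948, -0.0, -0.0]
ft_force: [-0.2, -0.1, -1.3]
grip_width: 0.0622
time: 8.25
position: [0.5484, 0.277, 0.0538]
tool_rot: [0.317, 0.948, 0.0, 0.0]
ft_force: [-0.3, -0.5, -0.7]
grip_width: 0.0619
time: 8.55
position: [0.5481, 0.2769, 0.0526]
tool_rot: [0.317, 0.948, 0.0, 0.0]
ft_force: [-0.4, 0.6, -1.5]
grip_width: 0.0618
```

```bash
for i in 1; do python3 -m jog '[{"grip":150,"travel":[0,0,-0.1],"twist":0},{"grip":150,"travel":[0,0,0],"twist":0},{"grip":150,"travel":[0,0,0],"twist":0}]'
python3 -m jog '[{"grip":150,"travel":[0,0,-0.1],"twist":0},{"grip":150,"travel":[0,0,0],"twist":0},{"grip":150,"travel":[0,0,0],"twist":0}]'; done
```

```text
time: 8.85
position: [0.5483, 0.277, 0.0516]
tool_rot: [0.317, 0.948, 0.0, 0.0]
ft_force: [-0.2, -0.8, -0.8]
grip_width: 0.0619
time: 9.15
position: [0.5483, 0.277, 0.0515]
tool_rot: [0.317, 0.948, 0.0, 0.0]
ft_force: [-1.0, -0.2, 6.1]
grip_width: 0.0622
```

```bash
python3 -m jog '[{"grip":60,"travel":[0,0,0],"twist":0},{"grip":30,"travel":[0,0,0],"twist":0},{"grip":10,"travel":[0,0,0],"twist":0},{"grip":0,"travel":[0,0,0],"twist":0},{"grip":0,"travel":[0,0,0],"twist":0},{"grip":0,"travel":[0,0,1],"twist":0},{"grip":0,"travel":[0,0,3],"twist":0},{"grip":0,"travel":[0,0,5],"twist":0}]'
python3 -m jog '[{"grip":0,"travel":[0,0,5],"twist":0},{"grip":0,"travel":[0,-5,0],"twist":0},{"grip":0,"travel":[0,-5,0],"twist":0},{"grip":0,"travel":[-1,-4.8,0],"twist":0},{"grip":0,"travel":[-1,-4.8,0],"twist":0},{"grip":0,"travel":[-1,-4.8,0],"twist":0},{"grip":0,"travel":[-1,-4.8,0],"twist":0},{"grip":0,"travel":[-1,-4.8,0],"twist":0}]'
python3 -m jog '[{"grip":0,"travel":[-1.5,-4,0],"twist":0},{"grip":0,"travel":[-1,-0.1,0],"twist":0},{"grip":0,"travel":[0,0,0],"twist":0},{"grip":0,"travel":[0,0,0],"twist":0}]'
python3 - <<'E'
from h import *
snap('top','t2.png');snap('wrist','w3.png');o=get_obs();print(o['position'],o['q'],o['tool_rot'])
a=cv2.imread('pics/t2.png');b=cv2.imread('pics/w3.png')
cv2.imwrite('pics/m2.png',np.hstack([cv2.resize(a[155:265,215:325],(320,320)),cv2.resize(b,(480,300))[:,:] if 0 else cv2.copyMakeBorder(cv2.resize(b,(480,300)),0,20,0,0,0)]))
print([(np.round(d['at'],3).tolist(),d['p']) for d in search_frame('box_tall','wrist')])
E
```

```text
time: 9.95
position: [0.5459, 0.2762, 0.139]
tool_rot: [0.317, 0.948, -0.002, -0.003]
ft_force: [0.4, 0.5, 0.1]
grip_width: 0.0867
time: 10.75
position: [0.4977, -0.0649, 0.1914]
tool_rot: [0.317, 0.948, -0.0, 0.001]
ft_force: [0.9, -0.1, 0.5]
grip_width: 0.0873
time: 11.15
position: [0.4732, -0.1033, 0.1909]
tool_rot: [0.317, 0.948, 0.0, 0.0]
ft_force: [0.3, 0.0, -0.3]
grip_width: 0.0869
[ 0.47372654 -0.10287596  0.19082292] [-4.45043086e-01  4.21889140e-01  1.83467907e+00  3.77234372e-04
  8.84318128e-01 -1.37221901e+00] [3.16397688e-01 9.48626563e-01 1.01416790e-04 3.68420586e-04]
[([0.467, -0.096, 0.065], 0.67)]
```

View pics/m2.png

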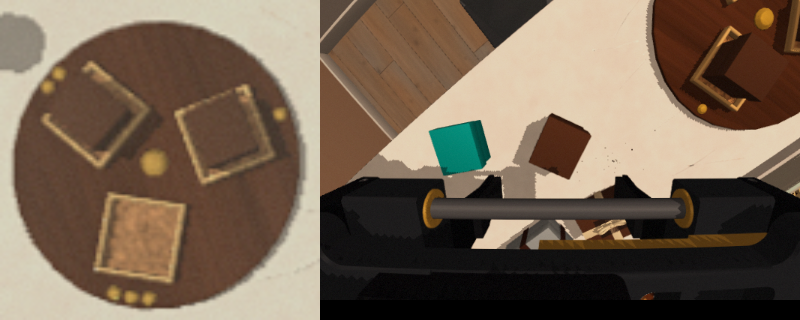

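```bash
python3 -m jog '[{"grip":0,"travel":[0,0,0],"twist":8.1},{"grip":0,"travel":[0,0,0],"twist":8.1},{"grip":0,"travel":[0,0,0],"twist":8.1},{"grip":0,"travel":[0,0,0],"twist":8.1},{"grip":0,"travel":[0,0,0],"twist":8.1},{"grip":0,"travel":[0,0,0],"twist":8.1},{"grip":0,"travel":[0,0,0],"twist":8.1},{"grip":0,"travel":[-0.4,0.6,0],"twist":8.1}]'
python3 -m jog '[{"grip":0,"travel":[0,0,0],"twist":0},{"grip":0,"travel":[0,0,0],"twist":0}]'
python3 - <<'E'
from h import *
snap('wrist','w4.png');o=get_obs();print(o['position'],o['q'],o['tool_rot'])
im=cv2.imread('pics/w4.png');cv2.imwrite('pics/w4c.png',cv2.resize(im[100:300,220:420],None,fx=3,fy=3,interpolation=2))
E
```

```text
time: 12.1
position: [0.4705, -0.0976, 0.1906]
tool_rot: [-0.244, 0.97, -0.001, 0.001]
ft_force: [0.0, 0.0, -0.5]
grip_width: 0.0872
time: 12.3
position: [0.4696, -0.0973, 0.1906]
tool_rot: [-0.24, 0.971, -0.0, 0.0]
ft_force: [0.7, 0.2, 0.7]
grip_width: 0.0871
[ 0.46965973 -0.09760684  0.19061367] [-4.38416590e-01  4.16436872e-01  1.84672022e+00 -9.78002506e-06
  8.77883130e-01 -2.49321409e+00] [-2.39648418e-01  9.70859701e-01 -1.76698463e-04  2.12339333e-04]
```

View pics/w4c.png

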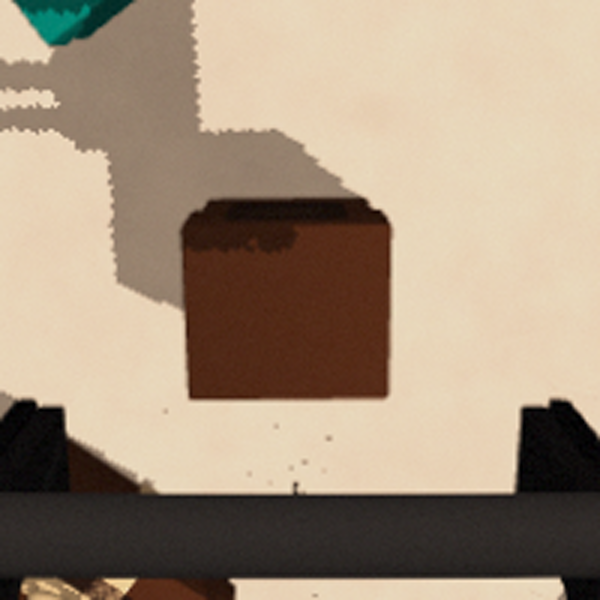

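```bash
python3 - <<'E'
from h import *
P=np.array([unproj('wrist',np.array(p)/3+[220,100],.068)[:2] for p in [(182,226),(391,226),(388,398),(189,398)]])
print(P,P.mean(0),cv2.minAreaRect((P*1000).astype(np.float32)))
E
```

```text
[[ 0.46117187 -0.13960404]
 [ 0.43294315 -0.08593472]
 [ 0.47968343 -0.06064026]
 [ 0.50800259 -0.11446433]] [ 0.47045026 -0.10016084] ((470.4277038574219, -100.12212371826172), (53.1500358581543, 61.26199722290039), 27.750782012939453)
```

```bash
python3 -m jog '[{"grip":0,"travel":[0,-0.1,-3],"twist":0},{"grip":0,"travel":[0,0,-4],"twist":0},{"grip":0,"travel":[0,0,-4],"twist":0},{"grip":0,"travel":[0,0,-2],"twist":0},{"grip":0,"travel":[0,0,-1.3],"twist":0},{"grip":0,"travel":[0,0,0],"twist":0}]' 8
python3 -m jog '[{"grip":80,"travel":[0,0,0],"twist":0},{"grip":100,"travel":[0,0,0],"twist":0},{"grip":120,"travel":[0,0,0],"twist":0},{"grip":140,"travel":[0,0,0],"twist":0},{"grip":150,"travel":[0,0,0],"twist":0},{"grip":150,"travel":[0,0,0],"twist":0},{"grip":150,"travel":[0,0,0],"twist":0}]' 8
```

```text
time: 12.95
position: [0.4686, -0.0988, 0.0458]
tool_rot: [-0.239, 0.971, 0.001, -0.001]
ft_force: [0.6, -0.2, 0.8]
grip_width: 0.0872
time: 13.65
position: [0.4696, -0.0993, 0.0483]
tool_rot: [-0.24, 0.971, -0.0, 0.001]
ft_force: [-0.5, 0.6, 6.5]
grip_width: 0.0619
```

```bash
python3 -m jog '[{"grip":150,"travel":[0,0,1],"twist":0},{"grip":150,"travel":[0,0,3],"twist":0},{"grip":150,"travel":[0,0,4],"twist":0},{"grip":150,"travel":[0,0,2],"twist":0},{"grip":150,"travel":[-0.3,1.6,0],"twist":0},{"grip":150,"travel":[-0.4,3,0],"twist":-4.3},{"grip":150,"travel":[-0.6,4.4,0],"twist":-4.3},{"grip":150,"travel":[-0.6,4.4,0],"twist":-4.3}]' 12
python3 -m jog '[{"grip":150,"travel":[-0.6,4.4,0],"twist":-4.3},{"grip":150,"travel":[-0.6,4.4,0],"twist":-4.3},{"grip":150,"travel":[-0.6,4.4,0],"twist":-4.3},{"grip":150,"travel":[-0.6,4.4,0],"twist":-4.3},{"grip":150,"travel":[-0.4,3,0],"twist":-4.6},{"grip":150,"travel":[-0.3,2.8,0],"twist":0},{"grip":150,"travel":[0,0,0],"twist":0},{"grip":150,"travel":[0,0,0],"twist":0}]'
python3 -m jog '[{"grip":150,"travel":[0,0,-3],"twist":0},{"grip":150,"travel":[0,0,-2],"twist":0},{"grip":150,"travel":[0,0,0],"twist":0},{"grip":150,"travel":[0,0,0],"twist":0},{"grip":150,"travel":[0,0,0],"twist":0},{"grip":150,"travel":[0,0,0],"twist":0}]'
python3 - <<'E'
from h import *
snap('wrist','w5.png');o=get_obs();print(o['position'],o['q'],o['tool_rot'])
im=cv2.imread('pics/w5.png');cv2.imwrite('pics/w5c.png',cv2.resize(im[100:340,180:460],None,fx=2.5,fy=2.5,interpolation=2))
E
```

```text
time: 14.45
position: [0.4483, 0.0368, 0.1466]
tool_rot: [-0.127, 0.992, 0.001, -0.001]
ft_force: [1.2, -0.6, -1.6]
grip_width: 0.0619
time: 15.25
position: [0.4171, 0.2693, 0.1464]
tool_rot: [0.059, 0.998, -0.001, -0.001]
ft_force: [0.2, 0.4, -1.4]
grip_width: 0.0618
time: 15.85
position: [0.4199, 0.2689, 0.0985]
tool_rot: [0.06, 0.998, 0.0, 0.001]
ft_force: [0.4, 0.1, -0.7]
grip_width: 0.0617
[0.41980623 0.26895803 0.09846865] [ 3.45291659e-01  5.99177975e-01  1.87217118e+00 -5.14069915e-05
  6.68290708e-01 -1.10461160e+00] [6.03895821e-02 9.98174406e-01 3.70728555e-04 9.03417567e-04]
```

View pics/w5c.png

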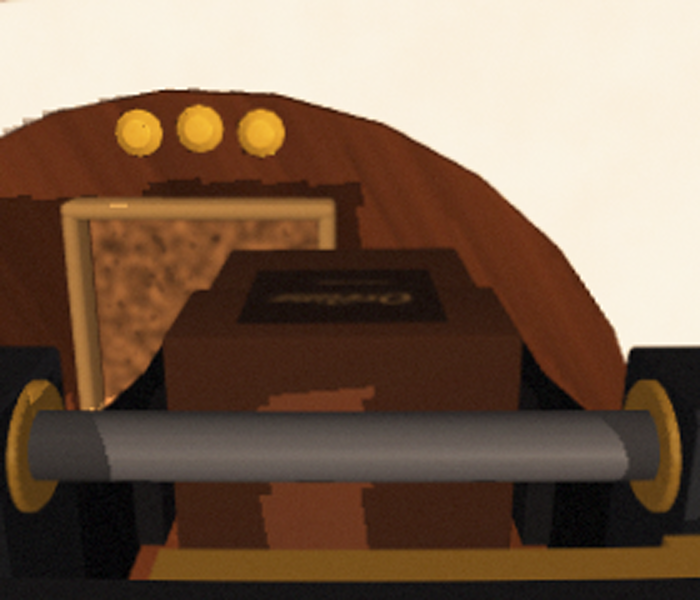

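```bash
python3 - <<'E'
from h import *
o=get_obs();a=np.radians(173);u=np.array([np.cos(a),np.sin(a)]);v=np.array([-u[1],u[0]])
f=lambda p,z:unproj('wrist',np.array(p)/2.5+[180,100],z)[:2]
A,B=f((62,203),.024),f((336,201),.024);print(A,B,'edge ang',np.degrees(np.arctan2(*(B-A)[::-1])),np.linalg.norm(A-B))
print('P3 est',(A+B)/2-.04*u)
print('studs',f((200,128),.017),[f(p,.017) for p in [(139,131),(261,131)]])
E
```

```text
[0.37974779 0.19109117] [0.3887737  0.26928313] edge ang 83.41534161081923 0.0787111814053705
P3 est [0.42396259 0.22531238]
studs [0.36417585 0.23282813] [array([0.36282473, 0.21514747]), array([0.36718678, 0.25014909])]
```

```bash
python3 -m jog '[{"grip":150,"travel":[0.2,-2.2,0],"twist":0},{"grip":150,"travel":[0.2,-2.1,0],"twist":0},{"grip":150,"travel":[0,0,0],"twist":0},{"grip":150,"travel":[0,0,0],"twist":0},{"grip":150,"travel":[0,0,0],"twist":0}]'
python3 - <<'E'
from h import *
snap('wrist','w6.png');o=get_obs();print(o['position'],o['tool_rot'])
im=cv2.imread('pics/w6.png');cv2.imwrite('pics/w6c.png',cv2.resize(im[100:340,180:460],None,fx=2.5,fy=2.5,interpolation=2))
E
```

```text
time: 16.4
position: [0.4235, 0.2265, 0.0979]
tool_rot: [0.06, 0.998, 0.0, 0.001]
ft_force: [0.7, 0.1, -0.8]
grip_width: 0.0622
[0.42336473 0.22656918 0.0978159 ] [5.98921805e-02 9.98204742e-01 2.04198954e-04 4.21862510e-04]
```

View pics/w6c.png

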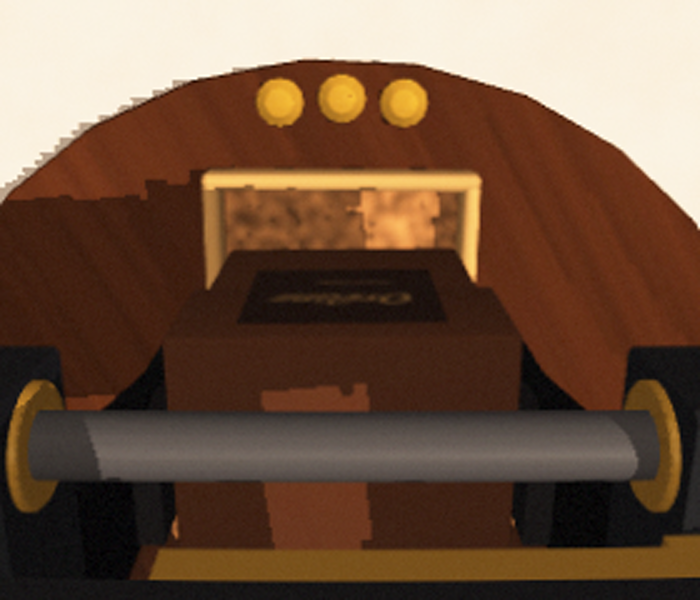

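```bash
python3 -m jog '[{"grip":150,"travel":[0.05,-0.1,-1.5],"twist":0},{"grip":150,"travel":[0,0,-1.2],"twist":0},{"grip":150,"travel":[0,0,-0.6],"twist":0},{"grip":150,"travel":[0,0,-0.2],"twist":0},{"grip":150,"travel":[0,0,0],"twist":0},{"grip":150,"travel":[0,0,0],"twist":0}]'
python3 -m jog '[{"grip":150,"travel":[0,0,-0.1],"twist":0},{"grip":150,"travel":[0,0,0],"twist":0},{"grip":150,"travel":[0,0,0],"twist":0}]'
python3 -m jog '[{"grip":150,"travel":[0,0,-0.1],"twist":0},{"grip":150,"travel":[0,0,0],"twist":0},{"grip":150,"travel":[0,0,0],"twist":0}]'
```

```text
time: 17.05
position: [0.4238, 0.225, 0.0627]
tool_rot: [0.06, 0.998, 0.0, 0.0]
ft_force: [-0.9, -0.3, -0.7]
grip_width: 0.0619
time: 17.35
position: [0.4238, 0.2249, 0.0618]
tool_rot: [0.06, 0.998, 0.0, 0.0]
ft_force: [0.2, -0.8, -1.7]
grip_width: 0.0617
time: 17.65
position: [0.4236, 0.2249, 0.0605]
tool_rot: [0.06, 0.998, -0.0, -0.0]
ft_force: [0.5, 0.6, -0.7]
grip_width: 0.0619
```

```bash
python3 -m jog '[{"grip":150,"travel":[0,0,-0.1],"twist":0},{"grip":150,"travel":[0,0,0],"twist":0},{"grip":150,"travel":[0,0,0],"twist":0}]'
```

```text
time: 17.95
position: [0.4237, 0.2249, 0.0603]
tool_rot: [0.06, 0.998, 0.0, 0.0]
ft_force: [-0.5, -0.7, 5.9]
grip_width: 0.0619
```

Contact (about 6 N) at the expected height. Release, rise and move clear so the top camera sees the stand.

```bash
python3 -m jog '[{"grip":60,"travel":[0,0,0],"twist":0},{"grip":30,"travel":[0,0,0],"twist":0},{"grip":10,"travel":[0,0,0],"twist":0},{"grip":0,"travel":[0,0,0],"twist":0},{"grip":0,"travel":[0,0,0],"twist":0},{"grip":0,"travel":[0,0,1],"twist":0},{"grip":0,"travel":[0,0,3],"twist":0},{"grip":0,"travel":[0,0,5],"twist":0}]'
python3 -m jog '[{"grip":0,"travel":[0,0,5],"twist":0},{"grip":0,"travel":[0,-5,0],"twist":0},{"grip":0,"travel":[0,-5,0],"twist":0},{"grip":0,"travel":[0,-5,0],"twist":0},{"grip":0,"travel":[0,-5,0],"twist":0},{"grip":0,"travel":[0,-5,0],"twist":0},{"grip":0,"travel":[0,-5,0],"twist":0},{"grip":0,"travel":[0,0,0],"twist":0}]'
python3 - <<'E'
from h import *
t=snap('top','t3.png');s=snap('scene','s3.png');s0=cv2.imread('pics/s0.png')
a=cv2.imread('pics/t3.png');b=cv2.imread('pics/s3.png')
cv2.imwrite('pics/m3.png',np.hstack([cv2.resize(a[140:290,210:500],None,fx=1.6,fy=1.6,interpolation=2),cv2.resize(b[150:240,225:345],(320,240),interpolation=2)]))
E
```

```text
time: 18.75
position: [0.4218, 0.2243, 0.1489]
tool_rot: [0.06, 0.998, -0.001, -0.003]
ft_force: [0.2, -0.4, 0.1]
grip_width: 0.0871
time: 19.55
position: [0.4253, -0.0814, 0.2006]
tool_rot: [0.064, 0.998, -0.002, 0.002]
ft_force: [0.3, 0.4, -0.0]
grip_width: 0.0868
```

View pics/m3.png

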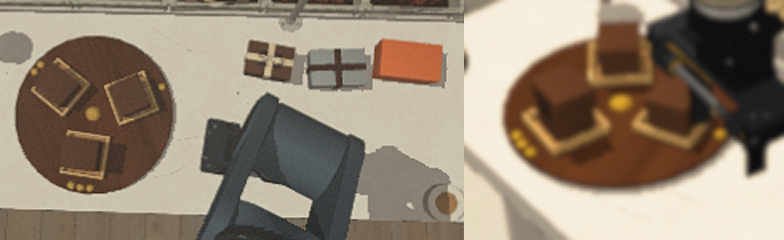

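```bash
python3 -c "
from rig import *
print(hand_in())"
```

```text
the job is handed in; nothing more can be done
None
```

I seated the loose short brown box in pocket two and let go of it. I then seated the tall brown box in pocket three, and handed the job in at about 19.7 s.

- **Set-downs:** each box was lowered in 1 mm steps. Both touched down at the expected height with about 6 N.
- **Final pictures:** the last top and scene pictures show all three boxes upright in their pockets. The box in pocket one and the three ballotins look undisturbed, and the arm is clear with the gripper open.
- **Corrected on the way:** both carries overshot the pocket by about 45 mm while still in the air. I corrected each one before lowering.
- **Not checked at the end:** the arm hid the turquoise look-alike in the last top picture, and I did not look at the jar again. Nothing was felt that suggests either was touched.

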